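# Sweep stoppers through the gate of a loading board

## Task

Push the three red rubber stoppers across the white board with the fingertips, one at a time, through the narrow gate between the blue blocks, until all three stand in the slot behind it, each wholly past the blue blocks. Each must be right through the gate before the next one enters it. Only sweep the stoppers along, without picking them up or tipping them over, and leave the cork and the black stopper beside the slot where they are.

Things in the scene. Friction and masses are not known exactly. Their poses are not given: they have to be found in the camera images.
- board: fixed white plate, x -165 to 165, y -105 to 105 mm in its frame, flat top 6 mm above the worktop; aluminium rails on it rise to 14 mm, the two blue blocks at the gate to 15 mm. Origin on the worktop under the middle of the gate mouth; x points through the gate into the slot, y left of that, z up. Apron: x -155 to -45, y +-90 mm; then two slanting wings narrow it to the gate mouth at x = 0
- gate (a point): middle of the gate, on the plate's top: a straight passage 36 mm wide between the two blue blocks, from x = 0 (mouth) to x = 35 mm in the board's frame, centred on y = 0. Axes as the board's
- slot (a point): middle of the slot, on the plate's top: straight on from the gate, 36 mm wide, from x = 35 to 155 mm in the board's frame, closed there by a stop rail. A red stopper is wholly in it when its centre is beyond x = 49 mm; three in a row take 84 mm. Same level floor as apron and gate. Axes as the board's
- titration_stand: obstacle, fixed, never moves, no part of the work: a tall stand right of the board with black foot, rod, brown and glass tubes and a clamp; it fills about x 0.36 to 0.53, y -0.27 to -0.03 m (base frame) and is 0.87 m tall, so pass between it and the robot with the arm drawn in. Origin: in the foot, on the worktop
- red_a_mid (a point): one of three alike rubber stoppers, brick red, slightly tapered (wide end down), 28 mm across the foot and 24 mm tall, 20 g, loose, standing on the apron of the board. It slides easily but may tip or wedge if pushed high up or fast (over about 0.1 m/s). Point: its centre, 12 mm above its foot
- red_b_mid (a point): one of three alike rubber stoppers, brick red, slightly tapered (wide end down), 28 mm across the foot and 24 mm tall, 20 g, loose, standing on the apron of the board. It slides easily but may tip or wedge if pushed high up or fast (over about 0.1 m/s). Point: its centre, 12 mm above its foot
- red_c_mid (a point): one of three alike rubber stoppers, brick red, slightly tapered (wide end down), 28 mm across the foot and 24 mm tall, 20 g, loose, standing on the apron of the board. It slides easily but may tip or wedge if pushed high up or fast (over about 0.1 m/s). Point: its centre, 12 mm above its foot
- cork_mid (a point): light brown cork stopper, 33 mm across, 28 mm tall, loose, standing on the board beside the slot; to be left where it is. Point: its centre, 14 mm above its foot
- black_mid (a point): small black rubber stopper, 22 mm across, 19 mm tall, loose, standing on the board beside the slot; to be left where it is. Point: its centre, 9.5 mm above its foot
There are look-alikes about, which are no part of the job. What is shaped like the part that bears red_b_mid but green is not meant.

How it is judged:
By the outcome, as a careful person would: the job done as asked, in the order asked, and still so for the second after the job is handed in, with the robot touching nothing.
It also fails if it takes over 72 s, if anything falls off the work surface, if the arm or the gripper's body presses on something with over 40 N, if the wrist force passes 120 N, or if a joint passes its speed limit or range.

## Robot

A 6-joint arm with a two-finger parallel gripper is mounted at the origin on a cart in front of the work surface, level with it; the furniture and walls round the work are solid. World frame = base frame: x ahead of the robot, y to its left, z up, the work surface at z = 0. Lengths are in m, angles in rad, forces in N, time in s.
With the tool pointing down it reaches from about 0.3 to 0.875 m from the base axis. Payload 4.2 kg.
Tool frame: the origin (TCP) lies at the very end of the fingers, on their centre line; the grasp point (between the pads) lies 19 mm behind it; z points along the fingers, y is the direction in which the jaws open and shut (so a half turn about z gives the same grasp; the last joint's range is limited). The gripper opens to 85 mm and grips with 20 to 120 N. Pads are 22 mm wide; open, the fingers measure 114 mm over their backs; the gripper's body (76 mm by 85 mm) begins 54 mm behind the grasp point. The pads swing forward as they close: fully open they stand 13 mm farther back than shut.
Start: joints at [1.33, 0.32, 1.565, -0, 1.257, -0.02], TCP at [0.126, 0.561, 0.231] pointing down, gripper open.
Joint ranges: [-3.11, 3.11], [-0.84, 2.01], [0.21, 2.61], [-1.34, 4.49], [0.05, 2.63], [-2.56, 2.56]. Speed limits (rad/s): [2.57, 2.57, 3.14, 3.14, 3.14, 3.14].

## Interface

Orientations are given as a rotation vector (axis times angle).
In Python, from plant import ctrl gives the robot as it stands. Calls block until the motion is done:
- ctrl.reach(position, orientation): joint-space move of the TCP to a pose.
- ctrl.move_straight(position, ori=None, rate=0.15, threshold=None): straight line of the TCP; ori=None keeps the orientation; rate is the mean speed in m/s. With threshold (N) it stops when the force on the tool has changed by that much, and returns True; else False.
- ctrl.goto_joints(angles): joint-space move.
- ctrl.grip(opening, f_grip=None): finger opening in m; f_grip is the grip in N (None keeps the last); returns when the fingers have stopped.
- ctrl.sleep(seconds).
- ctrl.inverse_kinematics(position, orientation): joint angles nearest the present ones, or None.
- ctrl.get_state(): the state.
- ctrl.read_camera(name): name is "scene" or "top" or "wrist"; returns a dict with "pixels" (420x560x3 uint8, red, green, blue), "depth" (420x560 float32, m along the optical axis (not along the pixel's ray), 0 where there is no reading), "camera_matrix" (3x3 intrinsics, pixels), "dist_coeffs" ([k1, k2, p1, p2, k3] as OpenCV has them; the pictures are not rectified), "world_from_camera" (4x4, takes a point from camera to world coordinates); the wrist camera has in their place "mount" (4x4, takes a point from camera to tool coordinates, whose origin is the TCP and whose axes are the flange's). Camera axes: x right, y up, looking along -z (the intrinsics and any distortion apply to the point x, -y, -z); pixel columns grow to the right and rows downward; lengths in m; the calibration is good to about 2 mm. A picture is of the moment at which its call begins: read the wrist's pose just before it.
A pose or a line that the arm cannot do raises ctrl.MotionError and nothing moves.
- ctrl.close_job(): hands the job in, once; it reports no verdict.
Trained networks look in the newest picture that a camera, given by its name, has taken for a name from the list of things; names that differ only in an ending like _2 or _b are one class to them, and where a whole thing is asked for, a point or a joint stands for the part that bears it (a point fixed in the world has none). Each returns a list of dicts, best first, with "conf" (0 to 1); they miss things now and then, are a little off and sometimes report something else, mostly with a low value. They report only what shows in the picture. A call takes as long as a camera call. They do not tell look-alikes from the thing itself.
- ctrl.masks_of(camera, target): "mask" (420x560 bool, what is visible of it) and "bbox" ([left, top, right, bottom] in pixels, round what is visible of it).
- ctrl.spot_point(camera, target): "centre" ([column, row] in pixels: a listed point, or the origin of a listed thing).
The state is a dict: "t": time; "joints": joint angles; "joint_vel": joint speeds; "tau": joint torques, N m; "ee_pos": TCP position; "orientation": TCP orientation; "ft_force": force on the tool from outside, world axes, zero at the start; "ft_torque": the same for the moment, N m; "grip_width": finger opening in m.
Only numpy, scipy, OpenCV 4.12 (cv2) and the standard library are available. Lean on these libraries where they do the work, as an engineer would, in place of code of your own. Each camera call takes 0.05 s, during which the arm holds its last target. There are 200 camera calls.

## Working session

There is one attempt and no reset: what is moved stays moved. The work goes in short steps, each a Python script; the robot and the scene stay as the last script left them, time stands still between calls to the robot, and variables do not carry over. Pictures are saved under pics/ and viewed, about 8 in all and at most 12, crops included, and the job is handed in when it is done.

```bash
ls; mkdir -p pics; python3 - <<'E'
from plant import ctrl
import cv2,numpy as np
s=ctrl.get_state(); print(s['t'],s['ee_pos'],s['orientation'])
for n in('scene','top'):
    r=ctrl.read_camera(n); cv2.imwrite(f'pics/{n}0.png',r['pixels'][...,::-1]); np.savez(f'pics/{n}0.npz',**r)
    print(n,r['camera_matrix'].tolist(),r['dist_coeffs'],np.round(r['world_from_camera'],3).tolist())
    for t in('board','gate','slot','red_a_mid','cork_mid','black_mid'):
        print(t,[(np.round(d['centre']).tolist(),round(d['conf'],2)) for d in ctrl.spot_point(n,t)])
E
```

```text
pics
0.0 [0.12581655 0.56058943 0.23047636] [-3.46134595e-01 -3.12219592e+00  2.73132000e-03]
scene [[462.3502795334727, 0.0, 279.4334129851166], [0.0, 462.3502795334727, 214.32514922089564], [0.0, 0.0, 1.0]] [-0.0347589  0.         0.         0.         0.       ] [[0.448, 0.474, -0.758, -0.12], [-0.894, 0.236, -0.381, -0.25], [-0.001, 0.848, 0.529, 0.513], [0.0, 0.0, 0.0, 1.0]]
board [([210.0, 223.0], 0.93)]
gate [([204.0, 223.0], 0.85)]
slot [([173.0, 212.0], 0.87)]
red_a_mid [([268.0, 211.0], 0.73)]
cork_mid [([156.0, 227.0], 0.82)]
black_mid [([186.0, 192.0], 0.39)]
top [[477.6400995753294, 0.0, 285.65774688890065], [0.0, 477.6400995753294, 205.18356524918963], [0.0, 0.0, 1.0]] [-0.09242776  0.          0.          0.          0.        ] [[-0.001, 0.988, -0.157, 0.413], [-1.0, -0.001, -0.001, 0.111], [-0.001, 0.157, 0.988, 0.952], [0.0, 0.0, 0.0, 1.0]]
board [([233.0, 228.0], 0.75)]
gate [([223.0, 229.0], 0.68)]
slot [([179.0, 232.0], 0.63)]
red_a_mid [([276.0, 194.0], 0.5)]
cork_mid [([273.0, 246.0], 0.55), ([194.0, 270.0], 0.54)]
black_mid [([176.0, 195.0], 0.6)]
```

View pics/top0.png

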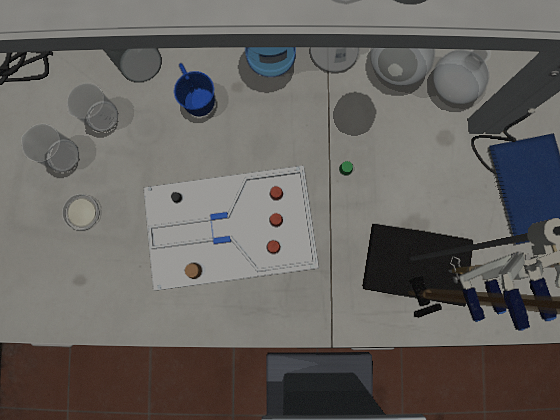

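View pics/scene0.png

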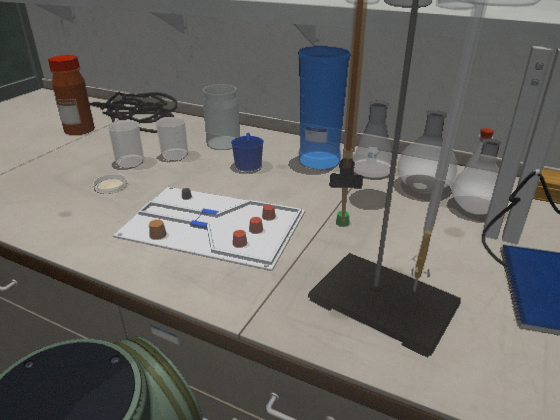

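Top view: board with the slot to the left; reds at (276,193), (276,219), (274,246); cork (193,270), black (177,197); a green look-alike at (347,168) off the board, which is not meant. I'll fit the board pose and rectify it to check.

```bash
cat > h.py <<'E'
import numpy as np,cv2
def ray(r,px,z):
    u=cv2.undistortPoints(np.array(px,float).reshape(-1,1,2),r['camera_matrix'],r['dist_coeffs']).reshape(-1,2)
    W=r['world_from_camera']; d=np.c_[u[:,0],-u[:,1],-np.ones(len(u))]@W[:3,:3].T
    return (W[:3,3]+d*((z-W[2,3])/d[:,2])[:,None])[:,:2]
def proj(r,P):
    W=r['world_from_camera']; c=(np.asarray(P,float)-W[:3,3])@W[:3,:3]
    return cv2.projectPoints(c*[1,-1,-1],np.zeros(3),np.zeros(3),r['camera_matrix'],r['dist_coeffs'])[0].reshape(-1,2)
def board2w(b,P): # b=(x,y,th)
    P=np.atleast_2d(P); c,s=np.cos(b[2]),np.sin(b[2]); return P@np.array([[c,s],[-s,c]])+b[:2]
def w2board(b,P):
    c,s=np.cos(b[2]),np.sin(b[2]); return (np.atleast_2d(P)-b[:2])@np.array([[c,-s],[s,c]])
def rect(r,b,z=.006,s=2):  # board-view picture, s px/mm, x right, y up
    X,Y=np.meshgrid(np.arange(-175,176,1/s),np.arange(115,-116,-1/s))
    w=board2w(b,np.c_[X.ravel(),Y.ravel()]/1000)
    m=proj(r,np.c_[w,np.full(len(w),z)]).astype(np.float32).reshape(*X.shape,2)
    return cv2.remap(r['pixels'],m[...,0],m[...,1],cv2.INTER_CUBIC)
def reds(r,b,z=.018):
    h=cv2.cvtColor(r['pixels'],cv2.COLOR_RGB2HSV); m=(((h[...,0]<7)|(h[...,0]>172))&(h[...,1]>110)&(h[...,2]>50)).astype(np.uint8)
    n,l,st,ce=cv2.connectedComponentsWithStats(m)
    o=[(np.round(w2board(b,ray(r,[ce[i]],z))[0]*1000,1).tolist(),int(st[i,4])) for i in range(1,n) if st[i,4]>25]
    return [q for q in o if abs(q[0][0])<170 and abs(q[0][1])<110]
E
python3 - <<'E'
from h import *
from scipy.optimize import least_squares
r=dict(np.load('pics/top0.npz'))
C=np.array([[165,105],[-165,105],[-165,-105],[165,-105]])/1000
# board +x is image left; +y is (x->left => world +y ; board y -> world -x => image down)
px=[[153,290],[318,268],[304,166],[145,187]]
best=None
g=cv2.cvtColor(r['pixels'],cv2.COLOR_RGB2GRAY)
m=((g>cv2.threshold(g[160:295,140:325].copy(),0,255,cv2.THRESH_OTSU)[0])).astype(np.uint8)
w=ray(r,px,.006); f=lambda b:(board2w(b,C)-w).ravel()
b=least_squares(f,[w[:,0].mean(),w[:,1].mean(),1.5]).x; print('corner fit',b,np.round(f(b)*1000,1))
# refine: maximise gradient along the plate edge + rail/block lines by local search of mean inside-outside contrast
E=[]
t=np.linspace(-.95,.95,80)[:,None]
def sc(b):
    def s(k):
        P=np.r_[np.c_[t*.165,0*t+.105+k],np.c_[t*.165,0*t-.105-k],np.c_[0*t+.165+k,t*.105],np.c_[0*t-.165-k,t*.105]]
        q=proj(r,np.c_[board2w(b,P),np.full(len(P),.006)]).astype(np.float32)
        return cv2.remap(g,q[:,0],q[:,1],cv2.INTER_LINEAR).astype(float).mean()
    return s(-.002)-s(.002)
from scipy.optimize import minimize
b=minimize(lambda v:-sc(b+v*[.001,.001,.005]),np.zeros(3),method='Nelder-Mead',options=dict(initial_simplex=[[0,0,0],[2,0,0],[0,2,0],[0,0,2]])).x*[.001,.001,.005]+b
print('refined',b,sc(b)); np.save('b.npy',b)
print(reds(r,b))
im=rect(r,b)[...,::-1].copy()
for L in([(0,18),(35,18),(155,18),(155,-18),(0,-18)],[(-165,-105),(165,-105),(165,105),(-165,105),(-165,-105)]):
    cv2.polylines(im,[np.array([[(x+175)*2,(115-y)*2] for x,y in L])],False,(0,200,0),1)
cv2.imwrite('pics/rect0.png',im)
E
```

```text
corner fit [0.51967335 0.22314875 1.70077602] [-0.5  0.2 -1.5 -2.   0.9 -1.   1.   2.7]
refined [0.52087943 0.22489167 1.70892837] 24.11250000000001
[([-102.0, -54.1], 101), ([-94.5, -0.7], 106), ([-82.2, 51.9], 112)]
```

View pics/rect0.png

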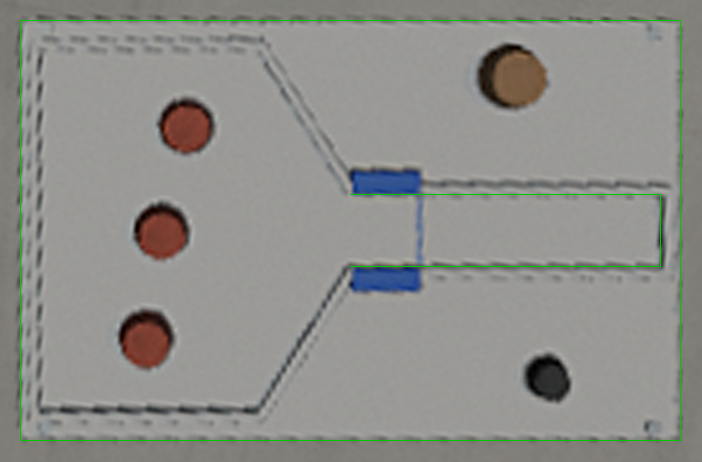

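The board fit is within about 1 mm (rails, gate and slot line up). Start with the middle stopper: V-push (fingertips slightly open) to the mouth, then a closed-finger push through.

```bash
cat > p.py <<'E'
from plant import ctrl
from h import *
from scipy.spatial.transform import Rotation as R
b=np.load('b.npy'); Z=.010
def pose(x,y,ang,z):   # board mm, jaw direction in board (rad)
    w=board2w(b,[[x/1000,y/1000]])[0]; best=None
    for k in(0,np.pi):
        f=b[2]+ang+k; yv=np.array([np.cos(f),np.sin(f),0]); zv=np.array([0,0,-1.])
        o=R.from_matrix(np.c_[np.cross(yv,zv),yv,zv]).as_rotvec(); q=ctrl.inverse_kinematics([*w,z],o)
        if q is not None and (best is None or abs(q[5])<abs(best[2][5])): best=([*w,z],o,q)
    return best
def go(x,y,ang,z):
    p,o,q=pose(x,y,ang,z); ctrl.reach(p,o)
def line(x,y,ang,z,rate,thr=None):
    p,o,q=pose(x,y,ang,z); return ctrl.move_straight(p,o,rate=rate,threshold=thr)
def vpush(s,g,gap=.014,off=23.,back=10):
    s,g=np.array(s,float),np.array(g,float); u=(g-s)/np.linalg.norm(g-s); d=np.arctan2(u[1],u[0]); a=d+np.pi/2
    P=s-u*(off+back); go(*P,a,.07); ctrl.grip(gap); line(*P,a,Z,.12)
    t=line(*(g-u*off),a,Z,.055,8); line(*(g-u*(off+12)),a,Z,.1); line(*(g-u*(off+12)),a,.06,.15); return t
def fpush(x0,x1,y=0.):  # x0 TCP start, x1 TCP end
    go(x0,y,0,.06); ctrl.grip(0.); line(x0,y,0,Z,.12)
    t=line(x1,y,0,Z,.055,8); line(x1-8,y,0,Z,.1); line(x1-8,y,0,.07,.15); return t
def look(n):
    r=ctrl.read_camera('top'); s=ctrl.get_state(); print(n,'t',round(s['t'],2),reds(r,b),'F',np.round(s['ft_force'],1),'w',s['grip_width']); return r
def save(r,n): cv2.imwrite(f'pics/{n}.png',rect(r,b)[...,::-1])
E
python3 - <<'E'
from p import *
s=np.array([-94.5,-.7]); a=np.pi/2
q=[pose(*c)[2] for c in((-127,0,a,.07),(-127,0,a,Z),(-40,0,0,Z),(110,0,0,Z))]
print(np.round(q,2).tolist())
go(-127.5,-.7,a,.07); ctrl.grip(.014); line(-127.5,-.7,a,Z,.12); print(ctrl.get_state()['ee_pos'],ctrl.get_state()['ft_force'])
t=line(-70,-.2,a,Z,.055,8); print(t)
r=look('mid'); save(r,'m1'); cv2.imwrite('pics/m1s.png',ctrl.read_camera('scene')['pixels'][150:290,100:330,::-1].repeat(3,0).repeat(3,1))
E
```

```text
[[0.16, 0.43, 1.85, -0.0, 0.86, 0.02], [0.16, 0.51, 1.9, -0.0, 0.73, 0.02], [0.32, 0.52, 1.88, -0.0, 0.74, -1.39], [0.56, 0.58, 1.76, -0.0, 0.8, -1.14]]
[0.53958067 0.09879213 0.01031566] [-0.26279185 -0.19870242  0.21393104]
False
mid t 5.55 [] F [-0.5  1.   0.4] w 0.014084649253558502
```

View pics/m1s.png

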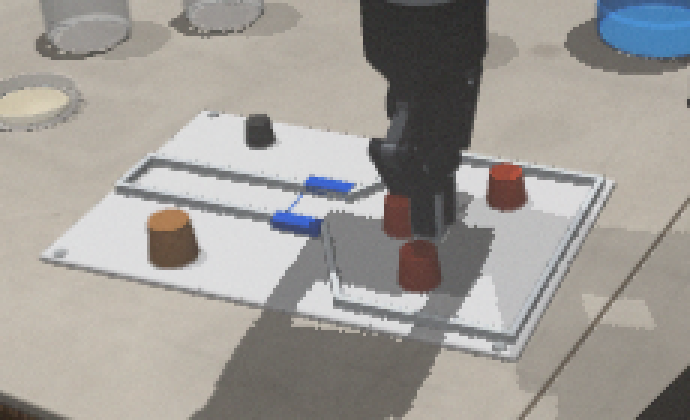

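The pushed red stopper stands upright in front of the fingers (crop ~(398,215)), the other two untouched. Continuing to the mouth, then through.

```bash
python3 - <<'E'
from p import *
a=np.pi/2
print(line(-21,0,a,Z,.055,8)); print(np.round(ctrl.get_state()['ft_force'],1))
line(-33,0,a,Z,.1); line(-33,0,a,.06,.15)
go(-38,0,0,.06); ctrl.grip(0.); line(-38,0,0,Z,.12)
for x in (20,60,106):
    t=line(x,0,0,Z,.055,6); s=ctrl.get_state(); print(x,t,np.round(s['ft_force'],1),round(s['t'],2), np.round(w2board(b,s['ee_pos'][:2])*1000,1))
    if t: break
line(x-10 if not t else 0,0,0,Z,.1)if not t else None
if not t: line(96,0,0,.07,.15); go(-40,0,0,.1)
r=look('B'); save(r,'B')
cv2.imwrite('pics/Bs.png',ctrl.read_camera('scene')['pixels'][150:290,100:330,::-1].repeat(3,0).repeat(3,1))
E
```

```text
False
[ 0.1 -0.2  0.7]
20 False [ 0.  -0.9 -0.9] 10.87 [[19.8  0.1]]
60 False [ 0.9 -0.5  0.1] 11.74 [[59.9  0.2]]
106 False [-0.3  0.1  0.4] 12.72 [[1.058e+02 1.000e-01]]
B t 14.19 [([133.2, 2.3], 106)] F [0.  0.1 0.7] w -5.416718995928774e-05
```

View pics/Bs.png

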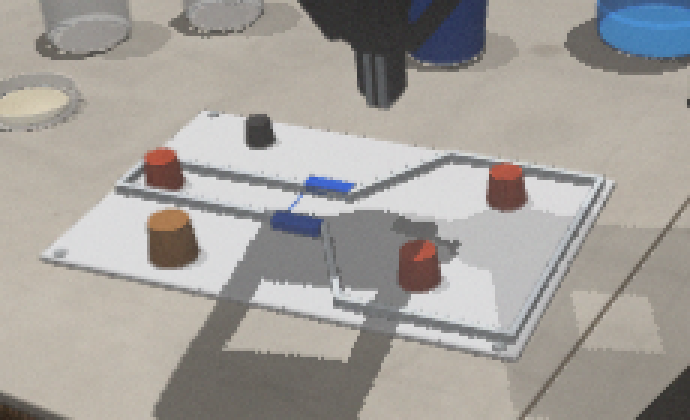

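First stopper is in the slot at x=133, upright. Next the left one in two V-legs (clear of the side rail), then straight through.

```bash
cat >> p.py <<'E'
def crop(n): cv2.imwrite(f'pics/{n}.png',ctrl.read_camera('scene')['pixels'][150:290,100:330,::-1].repeat(3,0).repeat(3,1))
E
python3 - <<'E'
from p import *
print(vpush([-82.2,51.9],[-54,41.6],back=6)); 
print(vpush([-54,41.6],[-22,0],back=6)); go(-80,0,0,.2); r=look('A'); crop('As')
print(np.round(ctrl.get_state()['ft_force'],1))
E
```

```text
False
False
A t 24.02 [([-23.1, 0.1], 111), ([132.9, 2.2], 108)] F [-0.7  0.9 -0.3] w 0.013998379512260337
[-0.2  1.2  0.5]
```

View pics/As.png

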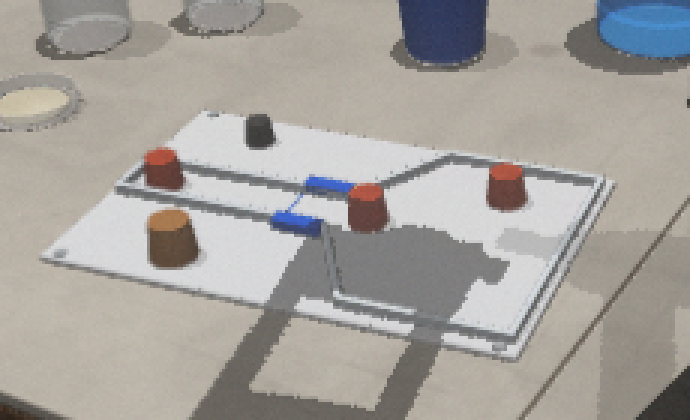

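The second stopper is centred in front of the gate (crop (367,207); board −23, 0). Push it through, then fetch the third.

```bash
python3 - <<'E'
from p import *
t=fpush(-60,75); print('A through',t)
if not t:
    go(-60,40,0,.1); look('A2')
    print(vpush([-102,-54.1],[-54,-41.6],back=6)); print(vpush([-54,-41.6],[-22,0],back=6))
    go(-80,0,0,.2); look('C'); crop('Cs')
E
```

```text
A through False
A2 t 29.62 [([101.0, 2.4], 106), ([133.9, 2.0], 99)] F [ 0.1  0.6 -0.2] w 3.776202850263433e-05
False
False
C t 37.82 [([-22.8, -1.3], 111), ([101.0, 2.4], 106), ([133.3, 2.2], 105)] F [ 0.1 -0.7  0.5] w 0.014164475078885913
```

View pics/Cs.png

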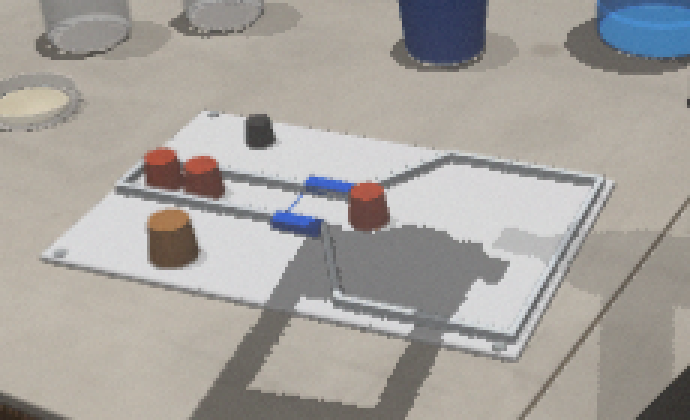

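Two are in the slot (crop (163,168), (203,176)) and the third is centred at the mouth (369,206). Final push.

```bash
python3 - <<'E'
from p import *
t=fpush(-60,43); print(t)
if not t: go(-60,40,0,.2)
r=look('end'); crop('Es')
E
```

```text
False
end t 42.92 [([133.9, 2.1], 100)] F [-0.1 -0.6  0.1] w 0.00016305651044494062
```

View pics/Es.png

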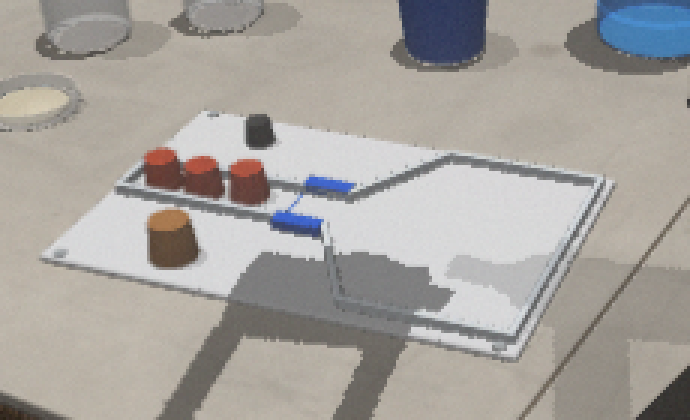

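All three stand upright in the slot (crop (163,168), (203,176), (249,182)), with cork and black unmoved. One numeric check, then I hand in.

```bash
python3 - <<'E'
from p import *
go(-80,0,0,.2); look('final'); print('scene',reds(ctrl.read_camera('scene'),b,.02))
ctrl.close_job(); print(ctrl.get_state()['t'])
E
```

```text
final t 43.33 [([75.4, -3.4], 36), ([101.2, 2.4], 104), ([133.2, 2.3], 106)] F [-0.  -0.4  0.5] w -0.0003145910951589313
scene [([135.0, 0.1], 89), ([107.7, -7.9], 54), ([75.3, -14.5], 53)]
the job is handed in; nothing more can be done
the job is handed in; nothing more can be done
```

All three red stoppers stand upright in the slot, and I handed the job in at about 43 s on the robot's clock. I swept them through one at a time, middle, then left, then right. Each was nudged to the mouth with the fingertips slightly open, then pushed through with them closed. The cork and black stopper look unmoved in the pictures.

**Final positions:** from the top camera, the stopper centres are at about x = 133, 101 and 75 mm in the board's frame, all beyond the 49 mm limit. The 75 mm reading came from a stopper partly hidden by the arm. The scene camera gave 75 mm for the same one.

**Disagreements and limits:**
- The scene camera put the middle stopper at x = 108 mm against 101 mm from the top. It also put the two nearer stoppers 8 and 15 mm off the centre line in y, outside what the slot allows. I put that down to partly hidden stoppers and poor colour segmentation.
- No push met its force threshold, and the wrist force readings I printed stayed around 1 N.

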